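Pile two parts boxes on a carrying tray and hold it up level

TASK

Lay the two small closed parts boxes with clear lids in the wooden carrying tray, one squarely on top of the other, lids up, and let go of them. Then take the tray itself by its two long sides, lift it about 10 cm off the work board with the pile on it, keeping it level all the way, and finish while still holding it there, steady and level. Leave the eye loupe and the little clear cup where they are.

Things in the scene. Friction and masses are not known exactly. Their poses are not given: they have to be found in the camera images.
- work_board: fixed low table, 260 (its x) x 290 (its y) x 45 mm, flat black rubber top with a brown wooden edge on four short feet. It stands on the bench at a slightly different place each time. Origin at the centre of its underside, at bench level, z up: its top, on which all the other listed things stand, is 45 mm above the origin.
- carry_tray: loose carrying tray: pale beech block 68 (x) x 92 (y) x 17 mm high, about 0.18 kg. Origin at the centre of its underside, z up. On top a flat sunk floor, 58 (x) x 78 (y) mm, 13 mm above the underside, inside a rim 4 mm high. Grip it by the flat long outer sides at x = -34 and +34 mm; a box lying centred in it leaves about 8 mm beside it to these outer sides.
- parts_box_1: loose closed parts box, white, clear lid (fixed shut) with a flat top, 52 (x, over the lips; 47 over the body) x 69 (y) x 21 mm high, about 0.06 kg. Origin at the centre of its underside, z up through the lid, long side along y. Grip it across x (about 48 mm). It fits the tray floor with its long side along the tray's y, either way round.
- parts_box_2: the other parts box, the same in every way; either of the two may be the lower one.
- eye_loupe: bystander: off-white eye loupe, 31 mm across, 30 mm high, standing loose at a far corner of the board. Origin at the centre of its underside. To be left where it is.
- small_cup: bystander: small clear cup with parts, 33 mm across, 24 mm high, standing loose at the other far corner of the board. Origin at the centre of its underside. To be left where it is.

How it is judged:
By the outcome, as a careful person would: the job done as asked, in the order asked, and still so for the second after the job is handed in, while the arm keeps its last pose, push and grip.
It also fails if it takes over 64 s, if anything falls off the work surface, if the arm or the gripper's body presses on something with over 40 N, if the wrist force passes 120 N, or if a joint passes its speed limit or range.

ROBOT

A 7-joint arm with a two-finger parallel gripper is mounted at the origin on a cart in front of the work surface, level with it; the furniture and walls round the work are solid. World frame = base frame: x ahead of the robot, y to its left, z up, the work surface at z = 0. Lengths are in m, angles in degrees, forces in N, time in s.
With the tool pointing down it reaches from about 0.425 to 0.875 m from the base axis. Payload 4.7 kg.
Tool frame: the origin (TCP) lies midway between the tips of the shut fingers; the grasp point (between the pads) lies 19 mm behind it (env.grip_point_offset is the distance from the TCP to the grasp point, in m); z points along the fingers, y is the line along which they close (so a half turn about z gives the same grasp; the last joint's range is limited). The gripper opens to 87 mm and grips with 3 to 60 N. Pads are 19 mm wide; open, the fingers measure 117 mm over their backs; the gripper's body (75 mm by 190 mm) begins 51 mm behind the grasp point.
Start: joints at [74.777, 18.392, -4.016, 83.108, 1.295, 78.541, -3.26], TCP at [0.179, -0.625, 0.223] pointing down, gripper open.
Joint ranges: [-163.93, 163.93], [-17.29, 119.83], [-79.2, 71.16], [3.27, 140.29], [-89.18, 269.18], [5.43, 117.66], [-154.24, 154.24]. Speed limits (degrees/s): [147.25, 147.25, 180, 180, 180, 180, 180].

INTERFACE

Orientations are given as [roll, pitch, yaw] about the fixed x, y, z axes, in that order (R = Rz(yaw) Ry(pitch) Rx(roll)).
In Python, from cell import env gives the robot as it stands.
- The arm moves only by the shell command python3 -m jog 'ROWS' [FORCE]. ROWS is JSON, a list of rows, each a list of 7 numbers: the shift along the tool's x, y, z in m, then the turn, a rotation vector about the tool's x, y, z in rad, then the finger opening in m, from 0 to 0.087. A call has 1 to 12 rows; each row shifts and turns the commanded pose from where the row before left it, along the tool's axes as they then stand; what a row does not reach is not made up. A row lasts 1/12 s, in which the tool goes at most 41.7 mm and 7.16 degrees, less where a joint would pass 70% of its speed; a pose out of reach is approached as far as the arm can. A call is refused whole if a number of a shift passes 0.0417 or a number of a turn 0.125, either way. A call with a gripper value outside its range is refused whole. The fingers move at their own pace and stop on an object; FORCE is the grip in N (left out, the last holds). Time passes only in rows, so rows that do not move let the fingers close. It gives the time, the measured TCP pose, the force, the opening and the grip force at its end, in the units of the state.
- env.get_obs(): the state, without advancing time (a new reading comes with each control period).
- env.read_camera(name): name is "scene" or "side" or "wrist"; returns the picture (384x512x3 uint8, blue, green, red); there is no depth.
- env.get_calibration(name): a dict with "fov_y" (degrees; the focal length in pixels is half the picture's height over the tangent of half this angle, whatever the lens; pixels are square), "cx", "cy" (the principal point, pixels), "pose" (4x4, takes a point from camera to world coordinates). Camera axes: x right, y up, looking along -z (the intrinsics and any distortion apply to the point x, -y, -z); pixel columns grow to the right and rows downward; lengths in m; the calibration is good to about 2 mm. A picture is of the moment at which its call begins: read the wrist's pose just before it. get_calibration takes no time and is no camera call; for the wrist camera it gives the pose at the moment of the call.
- env.sign_off(): hands the job in; it is judged then, once.
The state is a dict: "time_s": time; "qpos": joint angles; "joint_velocities": joint speeds; "effort": joint torques, N m; "tool_pos": TCP position; "tool_rot": TCP orientation; "force": force on the tool from outside, world axes, zero at the start; "wrist_torque": the same for the moment, N m; "grip_width": finger opening in m; "grasp_force": force on a finger pad.
Only numpy, scipy, OpenCV 4.12 (cv2) and the standard library are available. Lean on these libraries where they do the work, as an engineer would, in place of code of your own. Each camera call takes 0.05 s, during which the arm holds its last target. There are 200 camera calls.

## Working session

There is one attempt and no reset: what is moved stays moved. The work goes in short steps, Python scripts to look and compute and a shell command to move; the robot and the scene stay as the last step left them, time stands still between calls to the robot, and variables do not carry over. Pictures are saved under pics/ and viewed, at most 10 in all, crops included, and the job is handed in when it is done.

```bash
ls; mkdir -p pics; python3 - <<'E'
from cell import env
import cv2,numpy as np
o=env.get_obs();print({k:np.round(v,3).tolist() for k,v in o.items()},env.grip_point_offset)
for n in ("scene","side","wrist"):
    c=env.get_calibration(n);print(n,{k:np.round(v,3).tolist() if not isinstance(v,str) else v for k,v in c.items()})
    im=env.read_camera(n);cv2.imwrite(f"pics/{n}0.png",im)
E
```

```text
pics
{'time_s': 0.0, 'qpos': [74.779, 18.439, -4.016, 83.177, 1.295, 78.541, -3.26], 'joint_velocities': [0.056, 0.04, -0.101, 0.044, 0.077, -0.004, -0.008], 'effort': [-0.0, -49.128, -0.404, -31.253, -0.064, 0.044, 0.0], 'tool_pos': [0.179, -0.624, 0.221], 'tool_rot': [-179.889, 0.006, 16.032], 'force': [-0.815, 0.264, -0.104], 'wrist_torque': [-0.002, -0.036, 0.058], 'grasp_force': 0.0, 'grip_width': 0.087} 0.0187
scene {'fov_y': 53.506, 'cx': 257.92, 'cy': 195.241, 'pose': [[-0.906, 0.262, -0.333, 0.209], [-0.423, -0.602, 0.677, 0.333], [-0.023, 0.754, 0.656, 0.622], [0.0, 0.0, 0.0, 1.0]]}
side {'fov_y': 43.398, 'cx': 256.872, 'cy': 182.146, 'pose': [[-0.837, 0.358, -0.413, 0.135], [-0.546, -0.529, 0.649, 0.342], [0.014, 0.769, 0.639, 0.621], [0.0, 0.0, 0.0, 1.0]]}
wrist {'fov_y': 62.389, 'cx': 258.953, 'cy': 191.267, 'pose': [[0.277, 0.925, 0.261, 0.251], [-0.961, 0.267, 0.073, -0.603], [-0.002, -0.271, 0.963, 0.383], [0.0, 0.0, 0.0, 1.0]]}
```

```bash
python3 - <<'E'
import cv2,numpy as np
a=cv2.imread("pics/scene0.png");b=cv2.imread("pics/side0.png");c=cv2.imread("pics/wrist0.png")
m=np.vstack([np.hstack([a,b]),np.hstack([c,c*0])]);cv2.imwrite("pics/m0.png",cv2.resize(m,(800,600)))
E
```

```text
(no output)
```

View pics/m0.png

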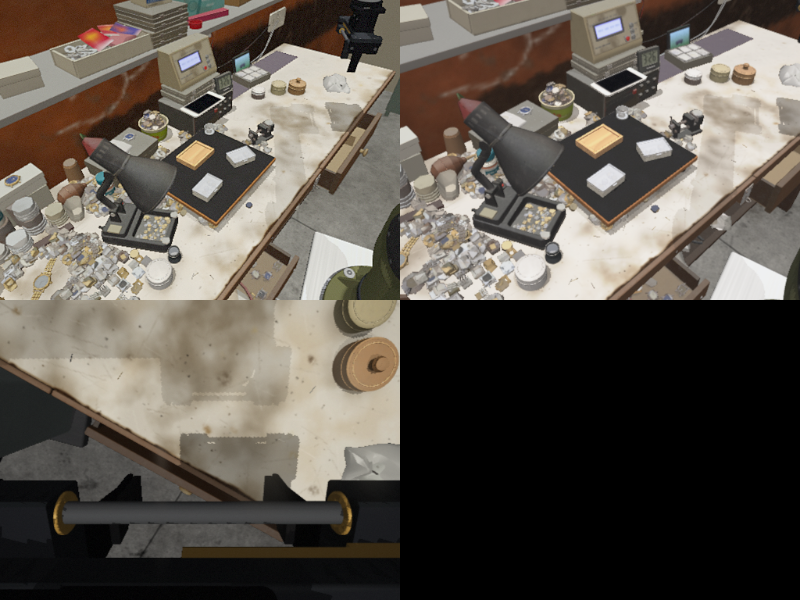

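The scene view shows the tray at about (250,196) full-scale, box A at (307,200), box B at (266,238), the cup at (268,164) and the loupe near (320,172). A lamp hangs over the board's left edge. Next I'll write the helpers and get rough positions.

```bash
cat > h.py <<'E'
from cell import env
import cv2,numpy as np
from scipy.spatial.transform import Rotation as R
def ray(cal,px):
    f=192/np.tan(np.radians(cal["fov_y"]/2));P=np.array(cal["pose"])
    px=np.atleast_2d(px).astype(float)
    d=np.c_[(px[:,0]-cal["cx"])/f,-(px[:,1]-cal["cy"])/f,-np.ones(len(px))]@P[:3,:3].T
    return P[:3,3],d
def plane(cal,px,z):
    o,d=ray(cal,px);return o+d*((z-o[2])/d[:,2])[:,None]
def tri(c1,p1,c2,p2):
    o1,d1=ray(c1,p1);o2,d2=ray(c2,p2);out=[]
    for a,b in zip(d1,d2):
        s=np.linalg.lstsq(np.c_[a,-b],o2-o1,rcond=None)[0]
        q1,q2=o1+s[0]*a,o2+s[1]*b;out.append(np.r_[(q1+q2)/2,np.linalg.norm(q1-q2)])
    return np.array(out)
def proj(cal,X):
    f=192/np.tan(np.radians(cal["fov_y"]/2));P=np.array(cal["pose"])
    c=(np.atleast_2d(X)-P[:3,3])@P[:3,:3];return np.c_[cal["cx"]+f*c[:,0]/-c[:,2],cal["cy"]-f*c[:,1]/-c[:,2]]
E
python3 - <<'E'
from h import *
s=env.get_calibration("scene");d=env.get_calibration("side")
k=1.28
A=np.array([[195,153],[240,156],[208,186],[209,128],[195,222]])*k
B=(np.array([[600,141],[653,148],[606,180],[622,113],[588,228]])-[400,0])*k
print(tri(s,A,d,B).round(3))
a=cv2.imread("pics/scene0.png");b=cv2.imread("pics/side0.png")
m=np.hstack([a[140:300,190:370],b[120:300,170:390][:160]]);m=cv2.resize(m,None,fx=2,fy=2,interpolation=cv2.INTER_CUBIC);print(m.shape)
cv2.imwrite("pics/m1.png",m)
E
```

```text
[[ 0.541 -0.294  0.001  0.003]
 [ 0.389 -0.282  0.056  0.002]
 [ 0.427 -0.143  0.049  0.002]
 [ 0.539 -0.399  0.029  0.002]
 [ 0.478 -0.15  -0.152  0.011]]
(320, 800, 3)
```

View pics/m1.png

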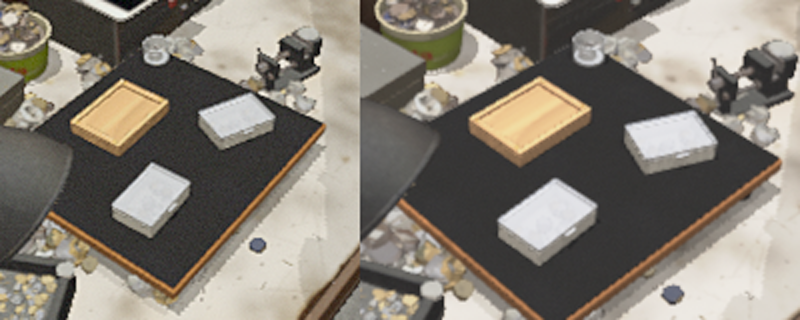

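The crop shows the tray top corners near (70,118), (122,80), (168,106), (120,146) in the left half. Both boxes are clear of each other, the cup is at the far corner, and the lamp shade covers the left corner.

```bash
python3 - <<'E'
from h import *
s=env.get_calibration("scene");d=env.get_calibration("side")
L=lambda p:np.array(p)/2+[190,140]
Rr=lambda p:(np.array(p)-[360,0])/2+[170,120]
names=["trayL","trayT","trayR","trayB","A_l","A_t","A_r","A_b","B_l","B_t","B_r","B_b","boardR","boardB","cup","lampRim_rightmost"]
l=[[70,117],[122,80],[168,106],[119,144],[198,121],[258,95],[275,118],[214,140],[112,198],[152,163],[190,181],[152,222],[325,126],[174,293],[155,45],[72,165]]
r=[[469,121],[540,76],[591,116],[520,152],[624,115],[704,111],[718,148],[640,158],[498,211],[555,179],[597,210],[541,251],[780,162],[590,320],[588,46],[438,150]]
zs=[.062]*4+[.066]*8+[.045]*2+[.07,.15]
T=tri(s,L(l),d,Rr(r))
for n,t,p,q,z in zip(names,T,L(l),Rr(r),zs):print(n,t.round(3),plane(s,p,z)[0,:2].round(3),plane(d,q,z)[0,:2].round(3))
E
```

```text
trayL [ 0.579 -0.241  0.021  0.005] [ 0.555 -0.205] [ 0.548 -0.198]
trayT [ 0.531 -0.289  0.062  0.003] [ 0.531 -0.287] [ 0.532 -0.291]
trayR [ 0.474 -0.293  0.036  0.001] [ 0.463 -0.265] [ 0.46  -0.266]
trayB [ 0.487 -0.19   0.06   0.001] [ 0.486 -0.187] [ 0.486 -0.188]
A_l [ 0.389 -0.177  0.148  0.017] [ 0.421 -0.251] [ 0.433 -0.28 ]
A_t [ 0.377 -0.33   0.06   0.005] [ 0.375 -0.319] [ 0.375 -0.327]
A_r [ 0.352 -0.318  0.039  0.002] [ 0.346 -0.289] [ 0.342 -0.286]
A_b [ 0.4   -0.249  0.05   0.005] [ 0.394 -0.23 ] [ 0.393 -0.236]
B_l [ 0.454 -0.107  0.073  0.002] [ 0.457 -0.112] [ 0.458 -0.114]
B_t [ 0.443 -0.178  0.06   0.   ] [ 0.44  -0.172] [ 0.44  -0.172]
B_r [ 0.403 -0.183  0.042  0.003] [ 0.395 -0.164] [ 0.392 -0.16 ]
B_b [ 0.415 -0.114  0.045  0.002] [ 0.408 -0.1  ] [ 0.405 -0.097]
boardR [ 0.297 -0.328  0.04   0.001] [ 0.296 -0.322] [ 0.296 -0.324]
boardB [ 0.373 -0.101 -0.013  0.029] [ 0.363 -0.048] [ 0.347 -0.075]
cup [ 0.536 -0.394  0.037  0.003] [ 0.519 -0.356] [ 0.513 -0.351]
lampRim_rightmost [ 0.431 -0.009  0.219  0.004] [ 0.468 -0.065] [ 0.482 -0.073]
```

```bash
cat >> h.py <<'E'
from scipy.linalg import fractional_matrix_power as fmp
def T(p,e):
    M=np.eye(4);M[:3,:3]=R.from_euler("xyz",e,degrees=True).as_matrix();M[:3,3]=p;return M
def plan(p,yaw,n=None,roll=180,pitch=0,vmax=.035):
    o=env.get_obs();D=np.linalg.inv(T(o["tool_pos"],o["tool_rot"]))@T(p,[roll,pitch,yaw])
    if n is None:
        n=int(np.ceil(max(np.linalg.norm(D[:3,3])/vmax,R.from_matrix(D[:3,:3]).magnitude()/.115,1)))
    M=np.real(fmp(D,1/n));print(n,"x",M[:3,3].round(4).tolist(),R.from_matrix(M[:3,:3]).as_rotvec().round(4).tolist())
E
python3 -c "
from h import *
plan([.45,-.28,.35],65,14)"
```

```text
14 x [0.0314, -0.0073, -0.0092] [-0.0001, -0.0, -0.061]
```

```bash
r='[0.0314,-0.0073,-0.0092,0,0,-0.061,0.087]'; python3 -m jog '[[0.0314,-0.0073,-0.0092,0,0,-0.061,0.087],[0.0314,-0.0073,-0.0092,0,0,-0.061,0.087],[0.0314,-0.0073,-0.0092,0,0,-0.061,0.087],[0.0314,-0.0073,-0.0092,0,0,-0.061,0.087],[0.0314,-0.0073,-0.0092,0,0,-0.061,0.087],[0.0314,-0.0073,-0.0092,0,0,-0.061,0.087],[0.0314,-0.0073,-0.0092,0,0,-0.061,0.087],[0.0314,-0.0073,-0.0092,0,0,-0.061,0.087],[0.0314,-0.0073,-0.0092,0,0,-0.061,0.087],[0.0314,-0.0073,-0.0092,0,0,-0.061,0.087],[0.0314,-0.0073,-0.0092,0,0,-0.061,0.087],[0.0314,-0.0073,-0.0092,0,0,-0.061,0.087]]' && python3 -m jog '[[0.0314,-0.0073,-0.0092,0,0,-0.061,0.087],[0.0314,-0.0073,-0.0092,0,0,-0.061,0.087],[0,0,0,0,0,0,0.087],[0,0,0,0,0,0,0.087],[0,0,0,0,0,0,0.087]]'
python3 - <<'E'
from h import *
import pickle
o=env.get_obs();print(o["tool_pos"],o["tool_rot"],o["joint_velocities"])
c=env.get_calibration("wrist");im=env.read_camera("wrist");cv2.imwrite("pics/w1.png",im);pickle.dump(c,open("w1.pkl","wb"))
cv2.imwrite("pics/w1b.png",cv2.resize(im,(768,576)))
E
```

```text
time_s: 1.15
tool_pos: [0.4316, -0.3405, 0.333]
tool_rot: [-180.0, -0.0, 58.2]
force: [0.7, 0.4, -1.3]
grip_width: 0.087
grasp_force: 0.0
time_s: 1.57
tool_pos: [0.4495, -0.2812, 0.3511]
tool_rot: [-180.0, 0.1, 64.9]
force: [-0.6, 0.0, 0.1]
grip_width: 0.0869
grasp_force: 0.0
[ 0.44949555 -0.28117671  0.35106539] [-1.79978611e+02  5.98830975e-02  6.49064115e+01] [ 0.89642202  0.8645961   1.37173299  0.18052298  0.07266801  0.08928654
 -0.04934293]
```

View pics/w1b.png

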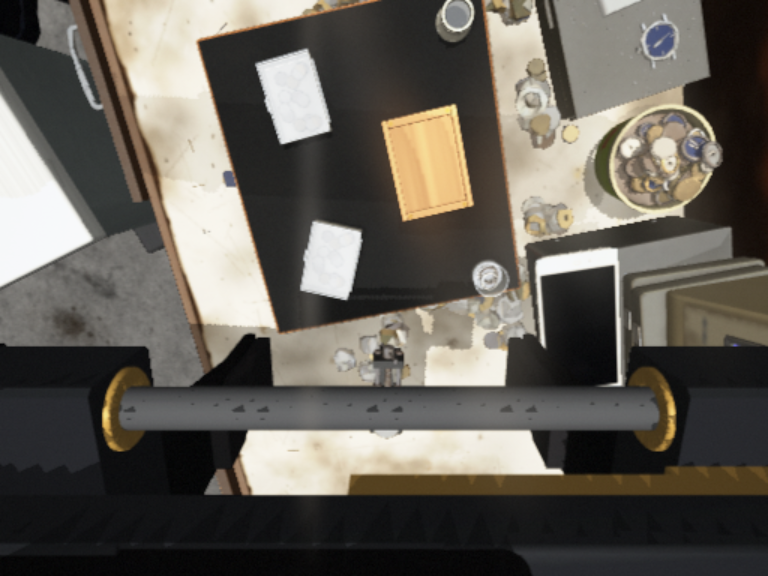

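The wrist view (shown at 1.5x) has box B at (292,95), box A at (332,260), the tray at (428,163), the loupe at (456,18) and the cup at (490,277). I'll take a second wrist view 8 cm to the side for heights.

```bash
python3 -m jog '[[0.02,-0.027,0,0,0,0,0.087],[0.02,-0.027,0,0,0,0,0.087],[0.02,-0.027,0,0,0,0,0.087],[0,0,0,0,0,0,0.087],[0,0,0,0,0,0,0.087],[0,0,0,0,0,0,0.087]]'
cat >> h.py <<'E'
def blobs(im,cal):
    "min-area rects of white boxes / yellow tray whose centre lies on the black board"
    hsv=cv2.cvtColor(cv2.GaussianBlur(im,(3,3),0),cv2.COLOR_BGR2HSV);out=[]
    for n,m in (("box",(hsv[...,2]>110)&(hsv[...,1]<60)),("tray",(hsv[...,2]>90)&(hsv[...,1]>70)&(hsv[...,0]>8)&(hsv[...,0]<32))):
        m=cv2.morphologyEx(m.astype(np.uint8),cv2.MORPH_OPEN,np.ones((3,3)))
        for k in cv2.findContours(m,cv2.RETR_EXTERNAL,cv2.CHAIN_APPROX_NONE)[0]:
            r=cv2.minAreaRect(k);a=cv2.contourArea(k)
            if a>600 and a/(r[1][0]*r[1][1]+1)>.88 and 30<min(r[1]) and max(r[1])<260:out.append((n,r,k))
    return out
def snap(name):
    import pickle
    c=env.get_calibration("wrist");im=env.read_camera("wrist");cv2.imwrite(f"pics/{name}.png",im);pickle.dump(c,open(name+".pkl","wb"));return c,im
E
python3 - <<'E'
from h import *
import pickle
snap("w2")
for n in("w1","w2"):
    im=cv2.imread(f"pics/{n}.png");c=pickle.load(open(n+".pkl","rb"))
    for t,r,k in blobs(im,c):
        z=.066 if t=="box" else .062
        q=plane(c,cv2.boxPoints(r),z)
        e=[q[1]-q[0],q[2]-q[1]];l=[np.linalg.norm(x[:2]) for x in e];v=e[int(np.argmax(l))]
        print(n,t,np.round(r[0],1),np.round(r[1],1),q[:,:2].mean(0).round(4),np.round(l,4),"axis",(np.degrees(np.arctan2(v[1],v[0]))%180).round(1))
E
```

```text
time_s: 2.12
tool_pos: [0.4015, -0.1935, 0.3512]
tool_rot: [180.0, 0.0, 64.8]
force: [-0.5, -0.7, -0.2]
grip_width: 0.0873
grasp_force: 0.0
w1 box [219.7 173.1] [36.4 48.3] [ 0.3877 -0.2793] [0.0713 0.051 ] axis 50.4
w1 box [195.5  63.9] [57.8 38.8] [ 0.4254 -0.1352] [0.0503 0.07  ] axis 79.4
w1 tray [285.4 108.3] [70.7 52.6] [ 0.5099 -0.2376] [0.0698 0.0943] axis 80.1
w2 box [274.7 211.3] [34.4 46.8] [ 0.3874 -0.2782] [0.073  0.0506] axis 51.5
w2 box [256.  110.1] [53.1 37.8] [ 0.4248 -0.1343] [0.0505 0.0701] axis 80.1
w2 tray [340.7 150.6] [67.7 51.5] [ 0.5099 -0.2368] [0.0705 0.098 ] axis 79.3
```

```bash
python3 - <<'E'
from h import *
import pickle
D=[]
for n in("w1","w2"):
    im=cv2.imread(f"pics/{n}.png");c=pickle.load(open(n+".pkl","rb"));b=blobs(im,c);b.sort(key=lambda x:(x[0],-x[1][0][1]))
    D.append((c,[x[1][0] for x in b]))
print(tri(D[0][0],D[0][1],D[1][0],D[1][1]).round(4))
# box B: go above, same yaw as its long axis
plan([.4250,-.1348,.16],79.8)
print(env.get_obs()["qpos"].round(1))
E
```

```text
[[ 3.872e-01 -2.793e-01  6.100e-02  4.000e-04]
 [ 4.251e-01 -1.337e-01  6.160e-02  2.000e-04]
 [ 5.108e-01 -2.364e-01  5.840e-02  4.000e-04]]
6 x [0.0106, 0.0005, 0.0318] [-0.0001, -0.0, -0.0436]
[ 51.8  -8.2 -25.8  96.7  -3.6  90.7   1. ]
```

```bash
python3 - <<'E'
from h import *
a=cv2.imread("pics/w2.png");s=env.read_camera("scene");d=env.read_camera("side")
cv2.imwrite("pics/s1.png",s);cv2.imwrite("pics/d1.png",d)
m=np.vstack([np.hstack([cv2.resize(s[100:340,60:380],(400,300)),cv2.resize(d[80:320,60:380],(400,300))]),np.hstack([cv2.resize(a,(400,300)),np.zeros((300,400,3),np.uint8)])]);cv2.imwrite("pics/m2.png",m)
E
```

```text
(no output)
```

View pics/m2.png

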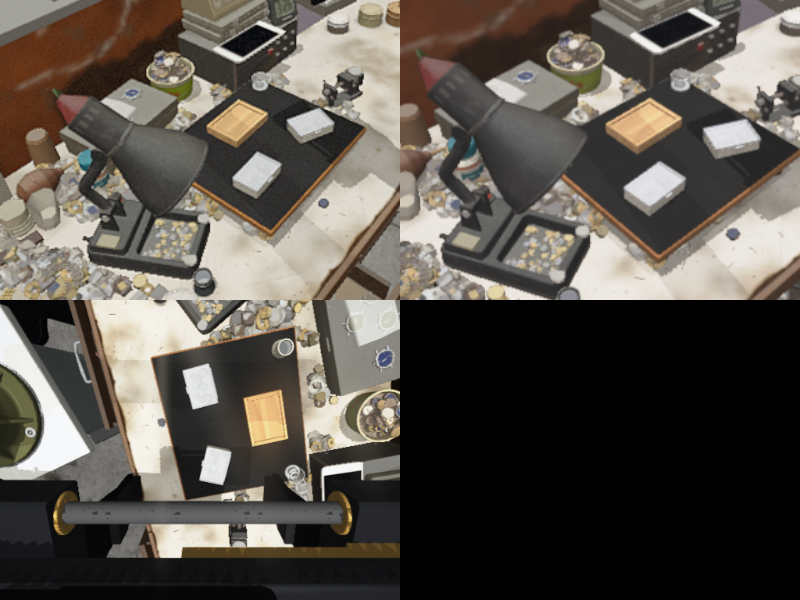

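```bash
python3 -m jog '[[0,0,-0.02,0,0.12,0,0.087],[0,0,-0.02,0,0.12,0,0.087],[0,0,-0.02,0,0.12,0,0.087],[0,0,0,0,0.12,0,0.087],[0,0,0,0,0,0,0.087],[0,0,0,0,0,0,0.087],[0,0,0,0,0,0,0.087]]'
python3 - <<'E'
from h import *
c,a=snap("w3")
s=env.get_calibration("scene")
print(np.array(c["pose"]).round(3),proj(s,[env.get_obs()["tool_pos"],[.43,-.01,.22]]))
S=env.read_camera("scene")
m=np.hstack([cv2.resize(S,(400,300)),cv2.resize(a,(400,300))]);cv2.imwrite("pics/m3.png",m)
E
```

```text
time_s: 2.85
tool_pos: [0.3993, -0.1983, 0.41]
tool_rot: [-179.9, -27.5, 64.9]
force: [0.0, 1.0, 0.1]
grip_width: 0.0868
grasp_force: 0.0
[[ 0.907  0.413 -0.085  0.396]
 [-0.422  0.887 -0.186 -0.206]
 [-0.001  0.204  0.979  0.587]
 [ 0.     0.     0.     1.   ]] [[296.27017311  52.531354  ]
 [227.17686782 220.76089974]]
```

View pics/m3.png

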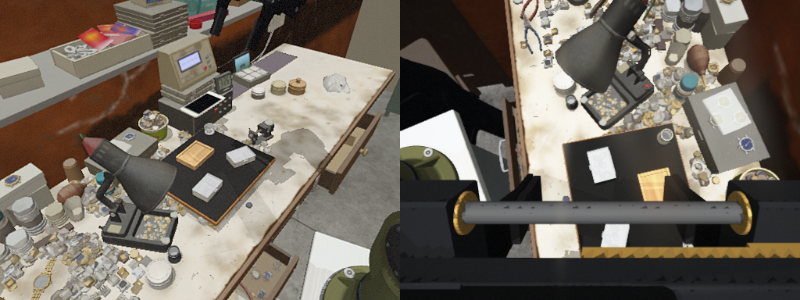

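The right half shows the lamp shade beyond the board's left edge. Its rim's near end is at about (615,68) in the montage, and the tray of coins is below it. I'll check its clearance.

```bash
python3 - <<'E'
from h import *
import pickle
c=pickle.load(open("w3.pkl","rb"));s=env.get_calibration("scene")
W=(np.array([[622,66],[610,70],[585,66],[557,47]])-[400,0])*1.28
for z in(.1,.15,.2,.25,.3):print(z,plane(c,W,z)[:,:2].round(3).tolist())
S=np.array([[178,165]]*4)*1.28
print(tri(s,S,c,W).round(3))
plan([.4250,-.1348,.16],79.8)
E
```

```text
0.1 [[0.554, 0.036], [0.527, 0.038], [0.482, 0.069], [0.445, 0.137]]
0.15 [[0.538, 0.011], [0.513, 0.013], [0.473, 0.041], [0.44, 0.102]]
0.2 [[0.522, -0.014], [0.5, -0.012], [0.464, 0.013], [0.435, 0.067]]
0.25 [[0.506, -0.039], [0.487, -0.037], [0.455, -0.015], [0.43, 0.032]]
0.3 [[0.489, -0.063], [0.473, -0.062], [0.447, -0.044], [0.425, -0.003]]
[[ 0.479 -0.036  0.219  0.07 ]
 [ 0.468 -0.032  0.22   0.052]
 [ 0.444 -0.014  0.237  0.028]
 [ 0.42   0.015  0.268  0.016]]
8 x [-0.0002, -0.0001, 0.0328] [0.0077, -0.0595, -0.0314]
```

```bash
python3 -m jog '[[0,0,0.0328,0.0077,-0.0595,-0.0314,0.087],[0,0,0.0328,0.0077,-0.0595,-0.0314,0.087],[0,0,0.0328,0.0077,-0.0595,-0.0314,0.087],[0,0,0.0328,0.0077,-0.0595,-0.0314,0.087],[0,0,0.0328,0.0077,-0.0595,-0.0314,0.087],[0,0,0.0328,0.0077,-0.0595,-0.0314,0.087],[0,0,0.0328,0.0077,-0.0595,-0.0314,0.087],[0,0,0.0328,0.0077,-0.0595,-0.0314,0.087],[0,0,0,0,0,0,0.087],[0,0,0,0,0,0,0.087],[0,0,0,0,0,0,0.087],[0,0,0,0,0,0,0.087]]'
cat >> h.py <<'E'
def report(im,c,zb=.066,zt=.062):
    for t,r,k in blobs(im,c):
        q=plane(c,cv2.boxPoints(r),zb if t=="box" else zt)
        e=[q[1]-q[0],q[2]-q[1]];l=[np.linalg.norm(x[:2]) for x in e];v=e[int(np.argmax(l))]
        print(t,np.round(r[0],1),q[:,:2].mean(0).round(4),np.round(l,4),"axis",(np.degrees(np.arctan2(v[1],v[0]))%180).round(1))
E
python3 - <<'E'
from h import *
c,a=snap("w4");report(a,c)
m=np.hstack([cv2.resize(a,(533,400))]);cv2.imwrite("pics/m4.png",m)
E
```

```text
time_s: 3.95
tool_pos: [0.4273, -0.1357, 0.1626]
tool_rot: [179.8, -0.1, 79.5]
force: [0.6, -0.8, 0.6]
grip_width: 0.0871
grasp_force: 0.0
box [255. 191.] [ 0.4247 -0.1337] [0.049  0.0703] axis 80.8
```

View pics/m4.png

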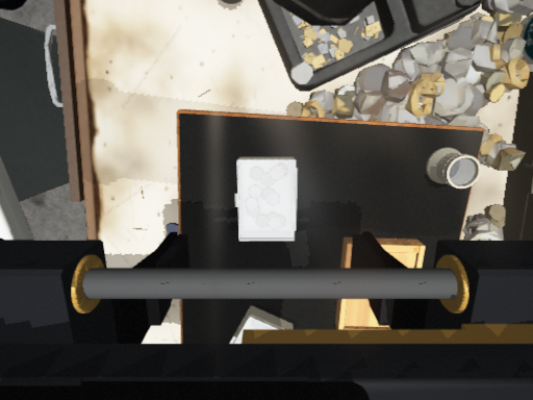

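Box B is at (267,198) in this view, aligned with the tool and with clear space for both fingers. I'll go down to 8 mm above its underside.

```bash
python3 -c "
from h import *
plan([.4247,-.1341,.0535],80.3,6)"
```

```text
6 x [0.0002, -0.0005, 0.0181] [0.0006, -0.0001, -0.0023]
```

```bash
python3 -m jog '[[0.0002,-0.0005,0.018,0.0006,0,-0.0023,0.068],[0.0002,-0.0005,0.018,0.0006,0,-0.0023,0.068],[0.0002,-0.0005,0.018,0.0006,0,-0.0023,0.068],[0.0002,-0.0005,0.018,0.0006,0,-0.0023,0.068],[0.0002,-0.0005,0.018,0.0006,0,-0.0023,0.068],[0.0002,-0.0005,0.018,0,0,-0.0023,0.068],[0,0,0,0,0,0,0.068],[0,0,0,0,0,0,0.068],[0,0,0,0,0,0,0.068]]' 15; python3 -m jog '[[0,0,0,0,0,0,0.04],[0,0,0,0,0,0,0.04],[0,0,0,0,0,0,0.04],[0,0,0,0,0,0,0.04],[0,0,0,0,0,0,0.04],[0,0,0,0,0,0,0.04]]' 15
```

```text
time_s: 4.75
tool_pos: [0.4243, -0.1334, 0.0537]
tool_rot: [-180.0, -0.0, 80.4]
force: [0.5, -0.1, 0.1]
grip_width: 0.0683
grasp_force: 0.0
time_s: 5.25
tool_pos: [0.4235, -0.1326, 0.0527]
tool_rot: [-179.9, -0.1, 80.4]
force: [-0.4, -0.3, 4.4]
grip_width: 0.0472
grasp_force: 15.0
```

```bash
python3 -m jog '[[0,0,-0.015,0,0,0,0.04],[0,0,-0.03,0,0,0,0.04],[0,0,-0.035,0,0,0,0.04],[0,0,-0.035,0,0,0,0.04],[0,0,-0.02,0,0,0,0.04],[0,0,0,0,0,0,0.04]]'; python3 -c "
from h import *
plan([.498,-.30,.20],80,8)"
```

```text
time_s: 5.75
tool_pos: [0.4262, -0.1335, 0.1918]
tool_rot: [179.7, 0.1, 80.4]
force: [1.0, 0.8, -0.2]
grip_width: 0.047
grasp_force: 15.0
8 x [-0.019, 0.0124, -0.001] [0.0006, 0.0001, 0.0009]
```

```bash
python3 -m jog '[[-0.019,0.0124,-0.001,0,0,0,0.04],[-0.019,0.0124,-0.001,0,0,0,0.04],[-0.019,0.0124,-0.001,0,0,0,0.04],[-0.019,0.0124,-0.001,0,0,0,0.04],[-0.019,0.0124,-0.001,0,0,0,0.04],[-0.019,0.0124,-0.001,0,0,0,0.04],[-0.019,0.0124,-0.001,0,0,0,0.04],[-0.019,0.0124,-0.001,0,0,0,0.04],[0,0,0,0,0,0,0.04],[0,0,0,0,0,0,0.04],[0,0,0,0,0,0,0.04],[0,0,0,0,0,0,0.04]]'
python3 - <<'E'
from h import *
c,a=snap("w5");report(a,c)
cv2.imwrite("pics/m5.png",cv2.resize(a,(768,576),interpolation=cv2.INTER_CUBIC))
E
```

```text
time_s: 6.75
tool_pos: [0.4957, -0.2976, 0.194]
tool_rot: [-179.8, -0.1, 80.5]
force: [-0.6, 0.5, -0.6]
grip_width: 0.0472
grasp_force: 15.0
box [260.5 220.5] [ 0.4906 -0.3342] [0.0914 0.0758] axis 170.6
box [145.1 182.7] [ 0.3893 -0.2788] [0.0729 0.0498] axis 49.9
tray [262.8 117.1] [ 0.5084 -0.2388] [0.0968 0.0683] axis 74.7
```

View pics/m5.png

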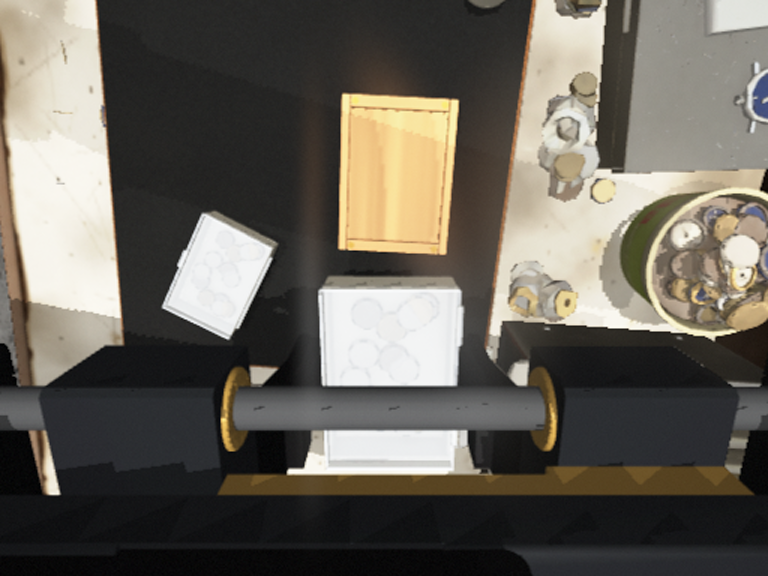

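The view shows the held box square in the fingers, tray rim corners at about (341,94), (458,99), (446,254), (339,250), and box A at (220,275).

```bash
python3 - <<'E'
from h import *
import pickle
c=pickle.load(open("w5.pkl","rb"));im=cv2.imread("pics/w5.png")
def show(p,z):
    q=plane(c,p,z)[:,:2];print(q.mean(0).round(4),[(np.linalg.norm(q[i]-q[(i+1)%4])*1e3).round(1) for i in range(4)],[np.degrees(np.arctan2(*(q[a]-q[b])[::-1])).round(1) for a,b in((0,3),(1,2),(1,0),(2,3))])
show(np.array([[341,94],[458,99],[446,254],[339,250]])/1.5,.062)
for t,r,k in blobs(im,c):
    if t=="tray" or abs(r[0][0]-145)<5:
        p=cv2.approxPolyDP(cv2.convexHull(k),4,True)[:,0];print(t,p.tolist())
        if len(p)==4:show(p,.062 if t=="tray" else .066)
E
```

```text
[ 0.5097 -0.2379] [np.float64(67.5), np.float64(91.2), np.float64(67.3), np.float64(91.4)] [np.float64(78.3), np.float64(78.1), np.float64(-11.7), np.float64(-11.6)]
box [[134, 142], [145, 142], [182, 161], [179, 177], [152, 225], [108, 205]]
tray [[228, 62], [305, 66], [297, 172], [225, 165]]
[ 0.5094 -0.238 ] [np.float64(66.7), np.float64(93.7), np.float64(68.2), np.float64(90.4)] [np.float64(77.3), np.float64(78.2), np.float64(-12.2), np.float64(-15.0)]
```

```bash
python3 -c "
from h import *
plan([.51,-.2366,.115],78.2,5)"
```

```text
5 x [0.0125, 0.0006, 0.0159] [-0.0007, -0.0003, 0.0081]
```

```bash
python3 -m jog '[[0.0125,0.0006,0.0159,-0.0007,0,0.008,0.04],[0.0125,0.0006,0.0159,-0.0007,0,0.008,0.04],[0.0125,0.0006,0.0159,-0.0007,0,0.008,0.04],[0.0125,0.0006,0.0159,-0.0007,0,0.008,0.04],[0.0125,0.0006,0.0159,-0.0007,0,0.008,0.04],[0,0,0,0,0,0,0.04],[0,0,0,0,0,0,0.04],[0,0,0,0,0,0,0.04],[0,0,0,0,0,0,0.04]]';python3 -c "
from h import *
plan([.51,-.2366,.0665],78.2,6)"
```

```text
time_s: 7.55
tool_pos: [0.5107, -0.2395, 0.1167]
tool_rot: [179.8, 0.0, 78.1]
force: [0.2, -0.2, -0.8]
grip_width: 0.0472
grasp_force: 15.0
6 x [0.0004, -0.0002, 0.0084] [0.0004, 0.0, -0.0004]
```

```bash
python3 -m jog '[[0.0004,0,0.008,0,0,0,0.04],[0.0004,0,0.008,0,0,0,0.04],[0.0004,0,0.008,0,0,0,0.04],[0.0004,0,0.006,0,0,0,0.04],[0,0,0,0,0,0,0.04],[0,0,0,0,0,0,0.04]]'; for i in 1 2 3; do python3 -m jog '[[0,0,0,0,0,0,0.04]]' | grep -E 'pos|rot'; done
```

```text
time_s: 8.05
tool_pos: [0.5101, -0.2361, 0.0844]
tool_rot: [-179.9, -0.1, 78.1]
force: [-0.4, 0.1, 0.1]
grip_width: 0.0469
grasp_force: 15.0
tool_pos: [0.5107, -0.2364, 0.0852]
tool_rot: [180.0, -0.1, 78.1]
tool_pos: [0.5109, -0.2365, 0.0856]
tool_rot: [179.9, -0.1, 78.1]
tool_pos: [0.5109, -0.2365, 0.0857]
tool_rot: [179.9, -0.1, 78.1]
```

```bash
python3 -m jog '[[0,-0.0007,0.005,0,0,0,0.04],[0,0,0.005,0,0,0,0.04],[0,0,0.004,0,0,0,0.04],[0,0,0.003,0,0,0,0.04],[0,0,0.0015,0,0,0,0.04],[0,0,0,0,0,0,0.04],[0,0,0,0,0,0,0.04],[0,0,0,0,0,0,0.04]]'
```

```text
time_s: 8.97
tool_pos: [0.51, -0.2363, 0.0669]
tool_rot: [180.0, -0.1, 78.1]
force: [-0.2, -0.5, 0.1]
grip_width: 0.0471
grasp_force: 15.0
```

```bash
python3 -m jog '[[0,0,0.001,0,0,0,0.04],[0,0,0,0,0,0,0.04],[0,0,0,0,0,0,0.04]]'; python3 -m jog '[[0,0,0,0,0,0,0.06],[0,0,0,0,0,0,0.064],[0,0,0,0,0,0,0.064],[0,0,0,0,0,0,0.064],[0,0,-0.015,0,0,0,0.064],[0,0,-0.03,0,0,0,0.064],[-0.01,0,-0.03,0,0,0,0.064],[-0.02,0,-0.02,0,0,0,0.064],[-0.025,0,-0.02,0,0,0,0.064],[0,0,0,0,0,0,0.064],[0,0,0,0,0,0,0.064],[0,0,0,0,0,0,0.064]]'
python3 - <<'E'
from h import *
c,a=snap("w6");report(a,c,zb=.079)
cv2.imwrite("pics/m6.png",cv2.resize(a,(768,576),interpolation=cv2.INTER_CUBIC))
E
```

```text
time_s: 9.22
tool_pos: [0.5099, -0.2363, 0.0658]
tool_rot: [180.0, -0.1, 78.1]
force: [0.4, -0.6, -0.6]
grip_width: 0.0473
grasp_force: 15.0
time_s: 10.22
tool_pos: [0.4984, -0.2894, 0.1802]
tool_rot: [-180.0, -0.1, 78.1]
force: [0.1, 0.7, -0.3]
grip_width: 0.0638
grasp_force: 0.0
box [139.9 199.7] [ 0.3956 -0.2755] [0.0703 0.0473] axis 49.9
box [259.  129.5] [ 0.5092 -0.2381] [0.0489 0.0684] axis 79.7
tray [260. 126.] [ 0.5102 -0.2375] [0.068  0.0921] axis 80.2
```

View pics/m6.png

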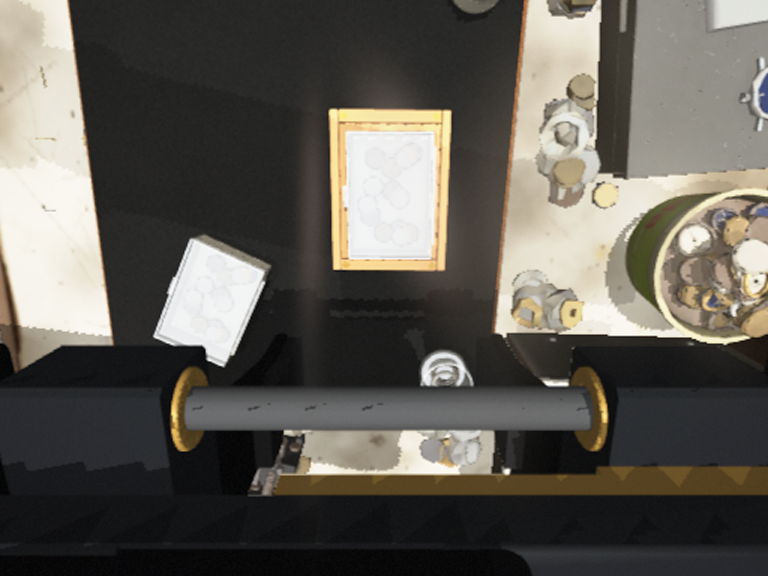

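Box B lies squarely inside the rim: box at (390,196), tray at (390,190). Next is box A.

```bash
python3 -c "
from h import *
plan([.388,-.279,.16],50.3,6)"
```

```text
6 x [-0.0059, -0.0177, 0.0033] [-0.0003, -0.0004, 0.0812]
```

```bash
python3 -m jog '[[-0.0059,-0.0177,0.0033,0,0,0.0812,0.068],[-0.0059,-0.0177,0.0033,0,0,0.0812,0.068],[-0.0059,-0.0177,0.0033,0,0,0.0812,0.068],[-0.0059,-0.0177,0.0033,0,0,0.0812,0.068],[-0.0059,-0.0177,0.0033,0,0,0.0812,0.068],[-0.0059,-0.0177,0.0033,0,0,0.0812,0.068],[0,0,0,0,0,0,0.068],[0,0,0,0,0,0,0.068],[0,0,0,0,0,0,0.068],[0,0,0,0,0,0,0.068]]'
python3 - <<'E'
from h import *
c,a=snap("w7");report(a,c)
plan([.388,-.279,.0535],50.3,6)
E
```

```text
time_s: 11.1
tool_pos: [0.3892, -0.28, 0.1608]
tool_rot: [180.0, -0.1, 50.4]
force: [-0.3, -0.5, 0.3]
grip_width: 0.068
grasp_force: 0.0
box [257.  193.5] [ 0.3875 -0.2789] [0.0487 0.071 ] axis 51.8
box [349.9  52.7] [ 0.5113 -0.2392] [0.0521 0.0755] axis 78.2
6 x [-0.0, -0.0003, 0.0179] [0.0, -0.0003, 0.0001]
```

```bash
python3 -m jog '[[0,-0.0003,0.018,0,0,-0.002,0.068],[0,-0.0003,0.018,0,0,-0.002,0.068],[0,-0.0003,0.018,0,0,-0.002,0.068],[0,-0.0003,0.018,0,0,-0.002,0.068],[0,-0.0002,0.018,0,0,-0.002,0.068],[0,0,0.0175,0,0,-0.002,0.068],[0,0,0,0,0,0,0.068],[0,0,0,0,0,0,0.068],[0,0,0,0,0,0,0.068]]' 15; python3 -m jog '[[0,0,0,0,0,0,0.04],[0,0,0,0,0,0,0.04],[0,0,0,0,0,0,0.04],[0,0,0,0,0,0,0.04],[0,0,0,0,0,0,0.04],[0,0,0,0,0,0,0.04]]' 15
for i in 1 2; do python3 -m jog '[[0,0,0,0,0,0,0.04]]' | grep -E 'pos|rot'; done
```

```text
time_s: 11.9
tool_pos: [0.3881, -0.2797, 0.0542]
tool_rot: [179.9, -0.1, 50.9]
force: [-0.3, 0.4, 0.4]
grip_width: 0.0683
grasp_force: 0.0
time_s: 12.4
tool_pos: [0.3874, -0.2797, 0.0539]
tool_rot: [180.0, -0.1, 50.9]
force: [0.0, 0.1, 3.7]
grip_width: 0.047
grasp_force: 15.0
tool_pos: [0.3874, -0.2796, 0.0539]
tool_rot: [180.0, -0.1, 50.9]
tool_pos: [0.3874, -0.2797, 0.0538]
tool_rot: [180.0, -0.1, 50.9]
```

```bash
python3 -m jog '[[0,0,-0.015,0,0,0,0.04],[0,0,-0.03,0,0,0,0.04],[0,0,-0.035,0,0,0,0.04],[0,0,-0.035,0,0,0,0.04],[0,0,-0.02,0,0,0,0.04],[0,0,0,0,0,0,0.04],[0,0,0,0,0,0,0.04]]'; python3 -c "
from h import *
plan([.498,-.30,.20],78.2,6)"
```

```text
time_s: 13.15
tool_pos: [0.3873, -0.2798, 0.1888]
tool_rot: [179.9, -0.1, 50.9]
force: [-0.7, -0.1, -2.4]
grip_width: 0.0472
grasp_force: 15.0
6 x [0.0057, 0.0181, -0.0018] [0.0003, -0.0001, -0.0794]
```

```bash
python3 -m jog '[[0.0057,0.0181,-0.0018,0,0,-0.0794,0.04],[0.0057,0.0181,-0.0018,0,0,-0.0794,0.04],[0.0057,0.0181,-0.0018,0,0,-0.0794,0.04],[0.0057,0.0181,-0.0018,0,0,-0.0794,0.04],[0.0057,0.0181,-0.0018,0,0,-0.0794,0.04],[0.0057,0.0181,-0.0018,0,0,-0.0794,0.04],[0,0,0,0,0,0,0.04],[0,0,0,0,0,0,0.04],[0,0,0,0,0,0,0.04],[0,0,0,0,0,0,0.04]]'
python3 - <<'E'
from h import *
c,a=snap("w8");report(a,c,zb=.079)
b=cv2.imread("pics/w5.png")
m=np.hstack([b[170:262,190:330],a[170:262,190:330],a[50:142,190:330]]);cv2.imwrite("pics/m8.png",cv2.resize(m,(798,175)))
m=np.vstack([cv2.resize(m[:,:280],(800,263),interpolation=cv2.INTER_CUBIC),cv2.resize(a[40:200,150:390],(480,320),interpolation=cv2.INTER_CUBIC).repeat(1,0)[:, :480] if 0 else cv2.copyMakeBorder(cv2.resize(a[40:200,150:390],(480,320),interpolation=cv2.INTER_CUBIC),0,0,0,320,cv2.BORDER_CONSTANT)])
cv2.imwrite("pics/m8.png",m)
E
```

```text
time_s: 13.98
tool_pos: [0.4966, -0.2997, 0.1979]
tool_rot: [-179.9, -0.1, 78.1]
force: [-0.0, 0.6, -1.0]
grip_width: 0.047
grasp_force: 15.0
box [259. 218.] [ 0.49   -0.3302] [0.0873 0.0782] axis 168.2
box [259.2 115.5] [ 0.5094 -0.2381] [0.069  0.0488] axis 75.4
tray [259.5 112.5] [ 0.5099 -0.237 ] [0.0672 0.0931] axis 80.1
```

View pics/m8.png

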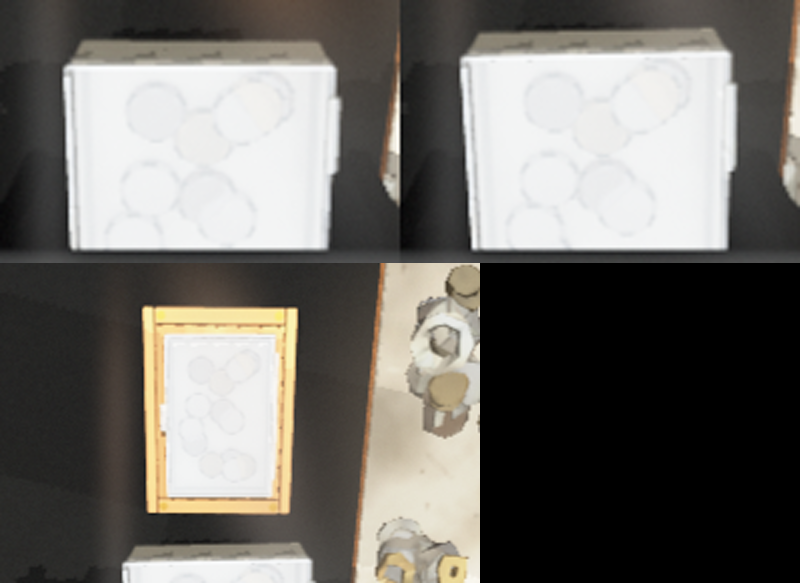

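The lower view shows box B's lid corners in the tray at about (167,336), (275,336), (272,497), (165,497). The upper crops show box A held about 2 mm further forward than B was, and turned about 0.7°.

```bash
python3 - <<'E'
from h import *
import pickle
c=pickle.load(open("w8.pkl","rb"))
for p,z in (([[167,336],[275,336],[272,497],[165,497]],.079),([[143,308],[298,308],[290,513],[146,513]],.062)):
    q=plane(c,np.array(p)/2+[150,40-131.5],z)[:,:2]
    print(q.mean(0).round(4),[(np.linalg.norm(q[i]-q[(i+1)%4])*1e3).round(1) for i in range(4)],[np.degrees(np.arctan2(*(q[a]-q[b])[::-1])).round(1) for a,b in((0,3),(1,2),(1,0),(2,3))])
E
```

```text
[ 0.5098 -0.2392] [np.float64(45.1), np.float64(67.7), np.float64(47.7), np.float64(67.7)] [np.float64(76.2), np.float64(78.4), np.float64(-11.8), np.float64(-11.8)]
[ 0.5098 -0.238 ] [np.float64(67.8), np.float64(91.0), np.float64(68.6), np.float64(91.1)] [np.float64(77.3), np.float64(77.7), np.float64(-11.8), np.float64(-11.8)]
```

```bash
python3 -c "
from h import *
plan([.5098,-.2388,.110],77.5,5)"
```

```text
5 x [0.0125, 0.0, 0.0177] [-0.0002, -0.0002, 0.0022]
```

```bash
python3 -m jog '[[0.0125,0,0.0177,0,0,0.0022,0.04],[0.0125,0,0.0177,0,0,0.0022,0.04],[0.0125,0,0.0177,0,0,0.0022,0.04],[0.0125,0,0.0177,0,0,0.0022,0.04],[0.0125,0,0.0177,0,0,0.0022,0.04],[0,0,0,0,0,0,0.04],[0,0,0,0,0,0,0.04],[0,0,0,0,0,0,0.04]]' ; for i in 1 2 3; do python3 -m jog '[[0,0,0,0,0,0,0.04]]' | grep -E 'pos|rot'; done
```

```text
time_s: 14.7
tool_pos: [0.5112, -0.2399, 0.1119]
tool_rot: [179.9, 0.0, 77.5]
force: [-0.2, -0.6, -1.8]
grip_width: 0.0471
grasp_force: 15.0
tool_pos: [0.5115, -0.2402, 0.1123]
tool_rot: [179.8, 0.0, 77.5]
tool_pos: [0.5115, -0.2399, 0.1121]
tool_rot: [179.8, -0.0, 77.5]
tool_pos: [0.5114, -0.2395, 0.1117]
tool_rot: [179.9, -0.0, 77.5]
```

```bash
python3 -m jog '[[0.0007,-0.0018,0.005,0,0,0,0.04],[0,0,0.006,0,0,0,0.04],[0,0,0.005,0,0,0,0.04],[0,0,0.003,0,0,0,0.04],[0,0,0.0025,0,0,0,0.04],[0,0,0,0,0,0,0.04],[0,0,0,0,0,0,0.04],[0,0,0,0,0,0,0.04]]'; for i in 1 2; do python3 -m jog '[[0,0,0,0,0,0,0.04]]' | grep -E 'pos|rot|for'; done
```

```text
time_s: 15.62
tool_pos: [0.5096, -0.2373, 0.0893]
tool_rot: [180.0, -0.1, 77.6]
force: [0.1, 0.3, -0.3]
grip_width: 0.0471
grasp_force: 15.0
tool_pos: [0.5097, -0.2373, 0.0894]
tool_rot: [180.0, -0.1, 77.6]
force: [0.5, 0.1, -1.4]
grasp_force: 15.0
tool_pos: [0.5097, -0.2373, 0.0894]
tool_rot: [180.0, -0.1, 77.6]
force: [0.1, 0.4, -0.2]
grasp_force: 15.0
```

```bash
python3 -m jog '[[-0.0012,0,0,0,0,0,0.04],[0,0,0.0008,0,0,0,0.04],[0,0,0.0005,0,0,0,0.04],[0,0,0,0,0,0,0.04],[0,0,0,0,0,0,0.04]]'; python3 -m jog '[[0,0,0,0,0,0,0.05],[0,0,0,0,0,0,0.06],[0,0,0,0,0,0,0.064],[0,0,0,0,0,0,0.064],[0,0,-0.015,0,0,0,0.064],[0,0,-0.03,0,0,0,0.064],[-0.01,0,-0.03,0,0,0,0.064],[-0.02,0,-0.02,0,0,0,0.064],[-0.025,0,-0.01,0,0,0,0.064],[0,0,0,0,0,0,0.064],[0,0,0,0,0,0,0.064],[0,0,0,0,0,0,0.087]]'
python3 - <<'E'
from h import *
c,a=snap("w9");report(a,c,zb=.1)
cv2.imwrite("pics/m9.png",cv2.resize(a[50:230,120:360],(720,540),interpolation=cv2.INTER_CUBIC))
E
```

```text
time_s: 16.2
tool_pos: [0.5092, -0.2387, 0.0881]
tool_rot: [180.0, -0.1, 77.6]
force: [-0.6, -0.7, 1.2]
grip_width: 0.047
grasp_force: 15.0
time_s: 17.2
tool_pos: [0.4973, -0.2915, 0.1923]
tool_rot: [-180.0, -0.1, 77.6]
force: [0.7, 0.8, -1.0]
grip_width: 0.0662
grasp_force: 0.0
box [259.  128.5] [ 0.5088 -0.2389] [0.0486 0.0691] axis 79.2
box [ 35.  115.2] [ 0.3383 -0.1987] [0.0467 0.1792] axis 76.3
```

View pics/m9.png

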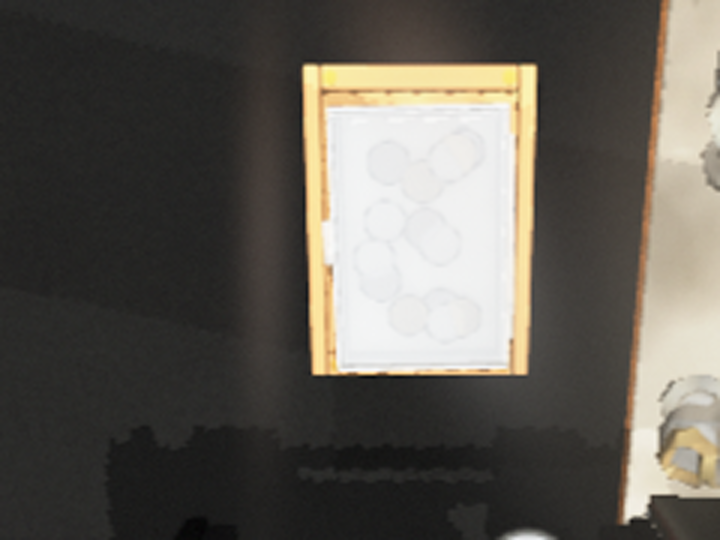

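The top box sits squarely over the lower one: lid corners at about (326,107), (512,104), (508,368), (338,370), inside the rim corners (302,65), (537,65), (528,375), (312,376).

```bash
python3 - <<'E'
from h import *
import pickle
c=pickle.load(open("w9.pkl","rb"))
for p,z in (([[326,107],[512,104],[508,368],[338,370]],.100),([[302,65],[537,65],[528,375],[312,376]],.062)):
    q=plane(c,np.array(p)/3+[120,50],z)[:,:2]
    print(q.mean(0).round(4),[(np.linalg.norm(q[i]-q[(i+1)%4])*1e3).round(1) for i in range(4)],[np.degrees(np.arctan2(*(q[a]-q[b])[::-1])).round(1) for a,b in((0,3),(1,2),(1,0),(2,3))])
plan([.5098,-.238,.125],78,4)
E
```

```text
[ 0.5098 -0.2395] [np.float64(47.2), np.float64(68.3), np.float64(46.4), np.float64(68.2)] [np.float64(78.9), np.float64(78.3), np.float64(-11.5), np.float64(-11.7)]
[ 0.5098 -0.2381] [np.float64(67.8), np.float64(91.5), np.float64(67.9), np.float64(91.8)] [np.float64(77.7), np.float64(77.8), np.float64(-12.4), np.float64(-12.1)]
4 x [0.0135, 0.0002, 0.0168] [-0.0002, -0.0006, -0.0015]
```

```bash
python3 -m jog '[[0.0135,0.0002,0.0168,0,0,-0.0015,0.087],[0.0135,0.0002,0.0168,0,0,-0.0015,0.087],[0.0135,0.0002,0.0168,0,0,-0.0015,0.087],[0.0135,0.0002,0.0168,0,0,-0.0015,0.087],[0,0,0,0,0,0,0.087],[0,0,0,0,0,0,0.087],[0,0,0,0,0,0,0.087],[0,0,0,0,0,0,0.087]]' ; for i in 1 2; do python3 -m jog '[[0,0,0,0,0,0,0.087],[0,0,0,0,0,0,0.087]]' | grep -E 'pos|rot|width'; done
```

```text
time_s: 17.92
tool_pos: [0.5101, -0.2408, 0.1268]
tool_rot: [179.9, -0.0, 77.9]
force: [-0.2, 0.1, 0.8]
grip_width: 0.0866
grasp_force: 0.0
tool_pos: [0.51, -0.2406, 0.1266]
tool_rot: [179.9, -0.0, 77.9]
grip_width: 0.0867
tool_pos: [0.5097, -0.24, 0.1261]
tool_rot: [179.9, -0.1, 77.9]
grip_width: 0.0874
```

```bash
python3 -m jog '[[0.001,0,0.012,0,0,0,0.087],[0.0005,0,0.015,0,0,0,0.087],[0,0,0.015,0,0,0,0.087],[0,0,0.013,0,0,0,0.087],[0,0,0.01,0,0,0,0.087],[0,0,0.005,0,0,0,0.087],[0,0,0,0,0,0,0.087],[0,0,0,0,0,0,0.087],[0,0,0,0,0,0,0.087],[0,0,0,0,0,0,0.087]]' ; for i in 1 2; do python3 -m jog '[[0,0,0,0,0,0,0.087],[0,0,0,0,0,0,0.087]]' | grep -E 'pos|rot|force'; done
```

```text
time_s: 19.08
tool_pos: [0.5107, -0.2384, 0.0566]
tool_rot: [179.9, -0.0, 77.9]
force: [0.0, -0.3, 0.6]
grip_width: 0.0869
grasp_force: 0.0
tool_pos: [0.5104, -0.2383, 0.0563]
tool_rot: [179.9, -0.0, 77.9]
force: [0.5, 0.0, -0.4]
grasp_force: 0.0
tool_pos: [0.5101, -0.2382, 0.0559]
tool_rot: [180.0, -0.1, 77.9]
force: [0.8, 1.2, 0.5]
grasp_force: 0.0
```

```bash
python3 -m jog '[[0,0,0.003,0,0,0,0.087],[0,0,0.003,0,0,0,0.087],[0,0,0.0013,0,0,0,0.087],[0,0,0,0,0,0,0.087],[0,0,0,0,0,0,0.087],[0,0,0,0,0,0,0.087]]'; python3 -m jog '[[0,0,0,0,0,0,0.08],[0,0,0,0,0,0,0.074],[0,0,0,0,0,0,0.07],[0,0,0,0,0,0,0.068],[0,0,0,0,0,0,0.064],[0,0,0,0,0,0,0.06],[0,0,0,0,0,0,0.06],[0,0,0,0,0,0,0.06],[0,0,0,0,0,0,0.06]]' 40
```

```text
time_s: 19.92
tool_pos: [0.5101, -0.2381, 0.0484]
tool_rot: [180.0, -0.1, 77.9]
force: [0.7, 0.0, -0.0]
grip_width: 0.0873
grasp_force: 0.0
time_s: 20.67
tool_pos: [0.5099, -0.238, 0.0485]
tool_rot: [180.0, -0.1, 77.9]
force: [-2.0, 0.6, 1.5]
grip_width: 0.0673
grasp_force: 40.0
```

Gripped at 67 mm, matching the 68 mm tray. I'll lift gently.

```bash
python3 -m jog '[[0,0,-0.002,0,0,0,0.06],[0,0,-0.004,0,0,0,0.06],[0,0,-0.006,0,0,0,0.06],[0,0,-0.007,0,0,0,0.06],[0,0,-0.007,0,0,0,0.06],[0,0,-0.007,0,0,0,0.06],[0,0,-0.007,0,0,0,0.06],[0,0,-0.007,0,0,0,0.06],[0,0,-0.007,0,0,0,0.06],[0,0,-0.007,0,0,0,0.06],[0,0,-0.007,0,0,0,0.06],[0,0,-0.007,0,0,0,0.06]]' 40; python3 -m jog '[[0,0,-0.007,0,0,0,0.06],[0,0,-0.007,0,0,0,0.06],[0,0,-0.006,0,0,0,0.06],[0,0,-0.004,0,0,0,0.06],[0,0,-0.002,0,0,0,0.06],[0,0,0,0,0,0,0.06],[0,0,0,0,0,0,0.06],[0,0,0,0,0,0,0.06],[0,0,0,0,0,0,0.06],[0,0,0,0,0,0,0.06],[0,0,0,0,0,0,0.06],[0,0,0,0,0,0,0.06]]'
python3 - <<'E'
from h import *
s=env.read_camera("scene");d=env.read_camera("side");c,a=snap("w10")
X=[env.get_obs()["tool_pos"]];p=proj(env.get_calibration("scene"),X)[0].astype(int);q=proj(env.get_calibration("side"),X)[0].astype(int)
cr=lambda i,p:cv2.resize(cv2.copyMakeBorder(i,100,100,100,100,cv2.BORDER_CONSTANT)[p[1]+30:p[1]+180,p[0]:p[0]+200],(400,300),interpolation=cv2.INTER_CUBIC)
m=np.vstack([np.hstack([cr(s,p),cr(d,q)]),np.hstack([cv2.resize(a,(400,300)),np.zeros((300,400,3),np.uint8)])]);cv2.imwrite("pics/m10.png",m)
E
```

```text
time_s: 21.67
tool_pos: [0.51, -0.2381, 0.1242]
tool_rot: [180.0, -0.1, 77.9]
force: [0.2, 0.6, -3.5]
grip_width: 0.0674
grasp_force: 40.0
time_s: 22.67
tool_pos: [0.5099, -0.2382, 0.1493]
tool_rot: [180.0, -0.1, 77.9]
force: [0.5, -0.6, -2.8]
grip_width: 0.0675
grasp_force: 40.0
```

View pics/m10.png

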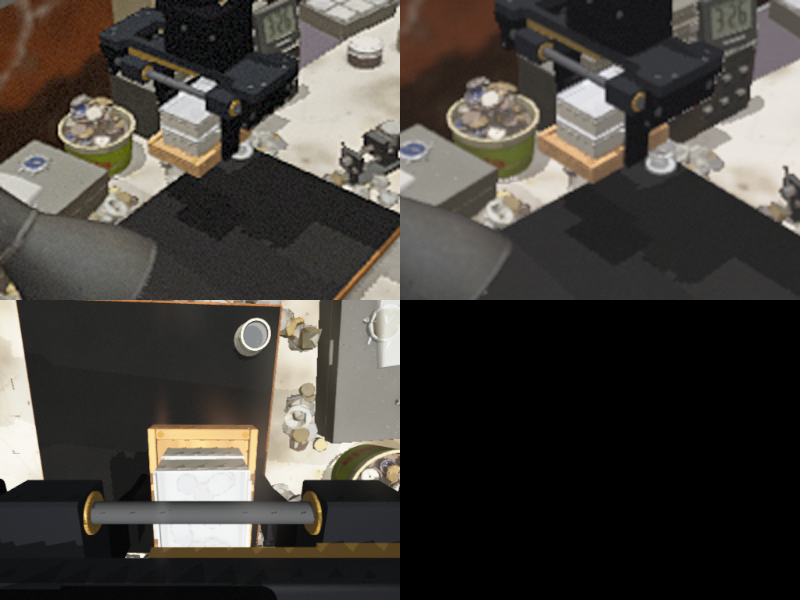

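The pile is in the raised tray, the cup is at (658,160), and the loupe stands in its place at (252,337). One quick numeric check that the tray is level, then I hand in.

```bash
python3 - <<'E'
from h import *
import pickle
c=pickle.load(open("w10.pkl","rb"));o=env.get_obs();M=T(o["tool_pos"],o["tool_rot"])
P=np.array([[.046,-.034,-.0135,1],[.046,.034,-.0135,1]])
for ang in(-3,0,3):
    Q=P.copy();Q[:,:3]=R.from_euler("y",ang,degrees=True).apply(P[:,:3])
    print(ang,(proj(c,(M@Q.T).T[:,:3])).round(1).tolist())
im=cv2.imread("pics/w10.png");h=cv2.cvtColor(im,cv2.COLOR_BGR2HSV)
m=((h[...,1]>70)&(h[...,2]>90))
print([int(np.argmax(m[130:200,x]))+130 for x in range(200,325,15)],np.abs(o["joint_velocities"]).max(),o["force"])
E
```

```text
-3 [[188.3, 163.2], [329.8, 163.4]]
0 [[187.3, 165.5], [330.8, 165.7]]
3 [[186.3, 168.1], [331.8, 168.3]]
[159, 159, 160, 160, 160, 159, 159, 160, 159] 0.10411356190943911 [-0.12073523 -1.46763155 -3.62984617]
```

The front edge is about 6 px off prediction, which is either a 2–3 mm offset along the tray or a tilt. I'll settle it numerically from the two fixed cameras, using the tray's outline corners.

```bash
python3 - <<'E'
from h import *
o=env.get_obs();M=T(o["tool_pos"],o["tool_rot"])
P=np.array([[x,y,z] for x in(-.046,.046) for y in(-.034,.034) for z in(-.0135,.0035)])
for n in("scene","side"):
    im=env.read_camera(n);cv2.imwrite(f"pics/{n}L.png",im);c=env.get_calibration(n)
    h=cv2.cvtColor(im,cv2.COLOR_BGR2HSV)
    m=((h[...,1]>85)&(h[...,2]>80)&(h[...,0]>7)&(h[...,0]<28)).astype(np.uint8)
    q=proj(c,(M@np.c_[P,np.ones(8)].T).T[:,:3]);mk=np.zeros_like(m)
    x0,y0=(q.min(0)-8).astype(int);x1,y1=(q.max(0)+8).astype(int);mk[y0:y1,x0:x1]=1;m&=mk
    ks=[k for k in cv2.findContours(m,cv2.RETR_EXTERNAL,cv2.CHAIN_APPROX_NONE)[0] if cv2.contourArea(k)>15]
    k=cv2.convexHull(np.vstack(ks));print(n,"obs",cv2.approxPolyDP(k,2,True)[:,0].tolist())
    for dx,ang in((0,0),(.003,0),(0,-7),(0,7)):
        Q=R.from_euler("y",ang,degrees=True).apply(P)+[dx,0,0]
        p=proj(c,(M@np.c_[Q,np.ones(8)].T).T[:,:3]).astype(np.float32)
        print(dx,ang,cv2.convexHull(p)[:,0].round(0).astype(int).tolist())
E
```

```text
scene obs [[273, 157], [248, 181], [224, 170], [222, 162], [227, 158]]
0 0 [[274, 153], [274, 160], [247, 182], [222, 170], [221, 163], [249, 143]]
0.003 0 [[273, 154], [273, 160], [247, 182], [221, 170], [220, 164], [248, 143]]
0 -7 [[274, 157], [248, 184], [222, 172], [221, 166], [248, 141], [274, 151]]
0 7 [[275, 155], [274, 162], [247, 180], [221, 168], [221, 160], [249, 145]]
side obs [[288, 129], [286, 136], [250, 157], [223, 139], [224, 131], [273, 112]]
0 0 [[288, 128], [287, 136], [249, 158], [222, 141], [221, 133], [260, 113]]
0.003 0 [[287, 129], [286, 137], [248, 159], [220, 142], [220, 133], [259, 114]]
0 -7 [[287, 134], [250, 161], [222, 143], [221, 136], [259, 111], [287, 126]]
0 7 [[288, 131], [287, 139], [249, 155], [222, 138], [222, 129], [260, 115]]
```

Both fixed cameras match a level tray: the side view's bottom corners are within 1–2 px of the level prediction, against 3 px or more for a 7° tilt. Handing in.

```bash
python3 -c "
from cell import env
print(env.sign_off())"
```

```text
the job is handed in; nothing more can be done
None
```

The two boxes are stacked lids up in the tray, and the arm is holding the tray level and steady about 10 cm above the board; I handed the job in at about 23 s with the loupe and cup left where they stood. I viewed 11 pictures, one more than the 10 allowed.

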